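# Set a spotlight's iris and polariser for photographing a glossy tile

### The job

Set the tabletop spotlight for photographing the glossy tile: with a fingertip, push the iris lever (round knob, middle of the barrel) round its arc to the third mark from the small-dot (closed) end of its scale, and push the polariser tab (flat, at the front end of the barrel) round to the long mark in the middle of its scale. Push only, do not pinch either lever; the lamp must stay standing where it is, aimed at the tile, and the clutter around it stays put.

Things in the scene. Friction and masses are not known exactly. Their poses are not given: they have to be found in the camera images.
- lamp: Black spotlight, 3.6 kg, loose on the table on a round foot 190 mm across; a shove of about 15 N slides it. Level barrel, axis 170 mm up, 124 mm across at its collars, from 175 mm behind the origin to 128 mm in front. Yoke with tilt knobs 30 mm behind the origin, 90 mm to each side, up to 185 mm high. Origin: on the table under the foot's centre; x along the beam to the tile, y left, z up.
- iris (a joint): Iris lever's angle about the barrel axis: 0 straight up, + leaning to lamp +y (open, large dot), - to lamp -y (closed, small dot); stops +-0.85. About 2.5 N at the knob moves it; it stays where left. Scale: seven white lines on the black collar behind the lever at +0.6 to -0.6, every 0.2 rad (12 mm), a large dot beyond +0.6, a small dot beyond -0.6. Third mark from the small dot: -0.2.
- iris_knob (a point): On the axis of the iris lever's knob, 90 mm from the barrel axis, 26 mm in front of the lamp's origin. The knob is an aluminium cylinder 13 mm thick, radial, from 72 to 106 mm from the barrel axis, on a 7 mm pin. The collars beside it reach 62 mm from the barrel axis.
- iris_centre (a point): Point on the barrel axis that the iris lever turns about, fixed to the lamp: 26 mm in front of its origin, 170 mm above the table.
- filter (a joint): Polariser tab's angle about the barrel axis: 0 straight up, + leaning to lamp +y (left), - to lamp -y (right); stops +-0.85. As stiff as the iris lever; it stays where left. Scale: seven white lines on the black collar behind the tab at +0.6 to -0.6, every 0.2 rad; the long, thicker one in the middle is at 0.
- filter_tab (a point): Middle of the polariser tab, 90 mm from the barrel axis, 114.5 mm in front of the lamp's origin. The tab is a flat aluminium bar, 8 mm thick in the direction of its swing, 13 mm wide along the beam, from 56 to 106 mm from the barrel axis.
- filter_centre (a point): Point on the barrel axis that the tab turns about, near the front end, fixed to the lamp: 114 mm in front of its origin, 170 mm above the table.
- banding_wheel: Grey turntable on a cast foot with small tiles drying on it, 200 mm across, 110 mm high, fixed. Origin: centre of its underside.
- camera: Black camera on a tabletop tripod, 190 mm high, 180 mm across, fixed. Origin: on the table under its middle.
- cup: Bystander: clear plastic mixing cup, 80 mm across, 85 mm high. Loose. Origin: centre of its underside.
- cap_a: Bystander: orange bottle cap, 38 mm across, 24 mm high. Loose. Origin: centre of its underside.
- cap_b: Bystander: yellow bottle cap, 38 mm across, 24 mm high. Loose. Origin: centre of its underside.
- paint: Bystander: blue paint bottle, 52 mm across, 135 mm high. Loose. Origin: centre of its underside.
- marker: Bystander: grey marker pen with black cap, lying, 136 mm long, 13 mm thick. Loose. Origin: centre of its underside.
- jar: Bystander: small glass jar with white lid, 36 mm across, 60 mm high. Loose. Origin: centre of its underside.

How it is judged:
At the end, for the whole second after the job is handed in: Iris lever within 0.06 rad of -0.2, polariser tab within 0.06 rad of 0; the lamp's foot and front end within 25 mm of where they stood, upright within 0.05 rad and at rest (value of joint iris between -0.26 and -0.14 rad and value of joint filter between -0.06 and 0.06 rad and distance of each of lamp, filter_centre from where it was at the start of the episode below 0.025 m and angle between lamp's own z axis and vertical below 0.05 rad and linear speed of lamp below 0.01 m/s); the robot touches nothing.
It fails at once if the lamp is lifted, tipped or shoved (foot lifted 12 mm, leaning 0.15 rad, or its foot or front end 25 mm from where it stood) (height (world z) of lamp above 0.012 m or angle between lamp's own z axis and vertical above 0.15 rad or distance of any of lamp, filter_centre from where it was at the start of the episode above 0.025 m).
It fails at once if a lever is pinched between the fingers instead of pushed ((distance between the grasp point and iris_knob below 0.011 m and contact force between the fingers and lamp above 0.5 N) or (distance between the grasp point and filter_tab below 0.011 m and contact force between the fingers and lamp above 0.5 N)).
It fails at once if a bystander is lifted or moved more than 25 mm (distance of any of cup, cap_a, cap_b, paint, marker, jar from where it was at the start of the episode above 0.025 m).
It also fails if it takes over 61 s, if anything falls off the work surface, if the arm or the gripper's body presses on something with over 40 N, if the wrist force passes 120 N, or if a joint passes its speed limit or range.

### The arm

A 7-joint arm with a two-finger parallel gripper is mounted at the origin on the work surface. World frame = base frame: x ahead of the robot, y to its left, z up, the work surface at z = 0. Lengths are in m, angles in rad, forces in N, time in s.
With the tool pointing down it reaches from about 0.4 to 0.9 m from the base axis. Payload 5.5 kg.
Tool frame: the origin (TCP) lies between the finger pads; the fingertips stand nose_length ahead of it and the grasp point (between the pads) lies 5 mm behind it (nose_length is the distance from the TCP to the fingertips, in m); z points along the fingers, y is the direction in which the jaws open and shut (so a half turn about z gives the same grasp; the last joint's range is limited). The gripper opens to 85 mm and grips with 20 to 120 N. Pads are 22 mm wide; open, the fingers measure 114 mm over their backs; the gripper's body (76 mm by 85 mm) begins 54 mm behind the grasp point. The pads swing forward as they close: fully open they stand 13 mm farther back than shut.
Start: joints at [-0.994, 0.501, -0.427, 1.55, 0.221, 1.138, -0.21], TCP at [0.201, 0.618, 0.245] pointing down, gripper open.
Joint ranges: [-2.88, 2.88], [-0.31, 2.03], [-1.54, 1.56], [0.2, 2.42], [-1.41, 4.55], [0.19, 2.02], [-2.57, 2.57]. Speed limits (rad/s): [2.57, 2.57, 3.14, 3.14, 3.14, 3.14, 3.14].

### API

Orientations are given as a unit quaternion [w, x, y, z].
In Python, from workcell import * gives the robot as it stands.
- The arm moves only by the tool jog_arm, never from a script. Its argument "plan" is a list of rows, each a list of 6 numbers: the shift along the tool's x, y, z in m, then the turn, a rotation vector about the tool's x, y, z in rad. A call has 1 to 12 rows; each row shifts and turns the commanded pose from where the row before left it, along the tool's axes as they then stand; what a row does not reach is not made up. A row lasts 1/8 s, in which the tool goes at most 62.5 mm and 10.7 degrees, less where a joint would pass 70% of its speed; a pose out of reach is approached as far as the arm can. A call is refused whole if a number of a shift passes 0.0625 or a number of a turn 0.188, either way. A call with a gripper value outside its range is refused whole. "grip" is the opening, from -1 (shut) to 1 (fully open), set as the call begins (left out, the last holds). The fingers move at their own pace and stop on an object; "squeeze" is the grip in N (left out, the last holds). Time passes only in rows, so rows that do not move let the fingers close. It gives the time, the measured TCP pose, the force and the opening at its end, in the units of the state.
- get_obs(): the state, without advancing time (a new reading comes with each control period).
- capture(name): name is "scene" or "top" or "wrist"; returns (picture, depth): 384x512x3 uint8, red, green, blue; 384x512 float32, m along the optical axis (not along the pixel's ray), 0 where there is no reading.
- get_calibration(name): a dict with "camera_matrix" (3x3 intrinsics, pixels), "R" (3x3) and "t" (3): a world point X has camera coordinates R X + t; the wrist camera has in their place "mount" (4x4, takes a point from camera to tool coordinates, whose origin is the TCP and whose axes are the flange's). Camera axes: x right, y down, z forward; pixel columns grow to the right and rows downward; lengths in m; the calibration is good to about 2 mm. A picture is of the moment at which its call begins: read the wrist's pose just before it. get_calibration takes no time and is no camera call.
- hand_in(): hands the job in, once; it reports no verdict.
The state is a dict: "clock": time; "joint_pos": joint angles; "joint_vel": joint speeds; "joint_torque": joint torques, N m; "tool_pos": TCP position; "eef_rot": TCP orientation; "ft_force": force on the tool from outside, world axes, zero at the start; "moment": the same for the moment, N m; "gripper_width": finger opening in m.
Only numpy, scipy, OpenCV 4.12 (cv2) and the standard library are available. Lean on these libraries where they do the work, as an engineer would, in place of code of your own. Each camera call takes 0.05 s, during which the arm holds its last target.

## Working session

There is one attempt and no reset: what is moved stays moved. The work goes in short steps, Python scripts to look and compute and a tool call to move; the robot and the scene stay as the last step left them, time stands still between calls to the robot, and variables do not carry over. Pictures are saved under pics/ and viewed, and the job is handed in when it is done.

Besides the shell and the picture viewer there is one more tool, called after "Emit:" by a JSON object that holds its "name" and its "arguments", one argument or row to a line. jog_arm: Moves the arm, as the interface text tells. Its arguments: {"type":"object","properties":{"plan":{"type":"array","items":{"type":"array","items":{"type":"number"}}},"grip":{"type":"number"},"squeeze":{"type":"number"}},"required":["plan"]}

```bash
ls; mkdir -p pics; python3 - <<'E'
from workcell import *
import cv2,numpy as np
o=get_obs();print(o)
for n in ["scene","top","wrist"]:
    p,d=capture(n);cv2.imwrite(f"pics/{n}0.png",p[:,:,::-1]);np.savez(f"pics/{n}0.npz",p=p,d=d)
    print(n,get_calibration(n))
E
```

```text
pics
{'clock': 0.0, 'joint_pos': array([-0.99383836,  0.50185459, -0.42679005,  1.55147444,  0.22082127,
        1.13831287, -0.21030702]), 'joint_vel': array([ 0.00100144,  0.00092903,  0.00053137, -0.00079794,  0.00095388,
        0.0009592 , -0.00096591]), 'joint_torque': array([ 6.13163993e-04, -5.69516194e+01, -5.81622854e+00, -2.80936790e+01,
        1.05131985e-02,  1.19628548e-02, -1.69363659e-05]), 'tool_pos': array([0.20045204, 0.61760064, 0.24424484]), 'eef_rot': array([-1.76356552e-04,  1.56206263e-01,  9.87723958e-01, -9.77527069e-04]), 'ft_force': array([ 0.13432088, -0.59529645, -0.28336422]), 'moment': array([ 0.04990671,  0.00343672, -0.0058573 ]), 'gripper_width': 0.08541806499965314}
scene {'camera_matrix': array([[423.23090503,   0.        , 254.19004426],
       [  0.        , 423.23090503, 186.51291485],
       [  0.        ,   0.        ,   1.        ]]), 'R': array([[ 2.19055869e-01,  9.75712278e-01,  2.76367585e-04],
       [ 7.66298997e-01, -1.71865421e-01, -6.19070371e-01],
       [-6.03987064e-01,  1.35822778e-01, -7.85335470e-01]]), 't': array([-0.1225670
[... 241 characters left out ...]
1924, -0.00330236],
       [-0.98626616, -0.01792797, -0.16418784],
       [ 0.16409896,  0.00633127, -0.98642356]]), 't': array([-0.02001502,  0.61888575,  1.48553184])}
wrist {'camera_matrix': array([[311.00767711,   0.        , 257.42475767],
       [  0.        , 311.00767711, 189.34488216],
       [  0.        ,   0.        ,   1.        ]]), 'mount': array([[-1.75145558e-04, -9.54683715e-01, -2.97622201e-01,
         7.71315356e-02],
       [ 9.99999985e-01, -1.72022283e-04, -3.66863865e-05,
         3.34114663e-05],
       [-1.61737548e-05, -2.97622202e-01,  9.54683730e-01,
        -1.27988680e-01],
       [ 0.00000000e+00,  0.00000000e+00,  0.00000000e+00,
         1.00000000e+00]])}
```

View pics/scene0.png

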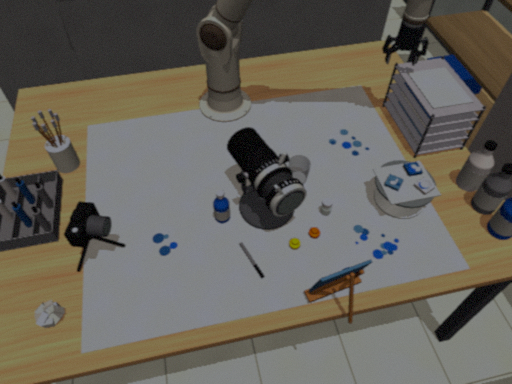

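View pics/top0.png

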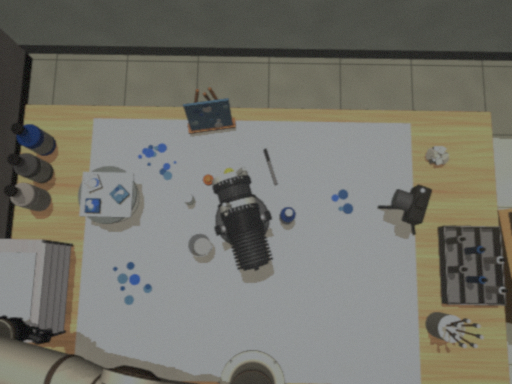

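View pics/wrist0.png

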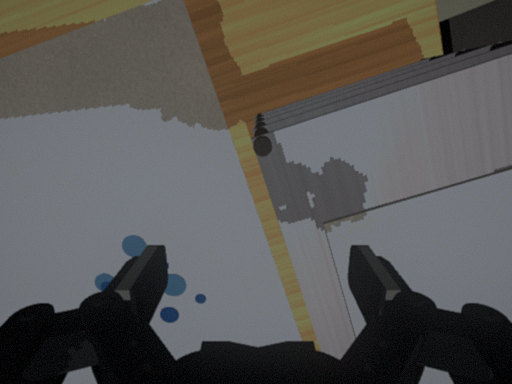

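```bash
cat > h.py <<'E'
import numpy as np,cv2
from workcell import *
def cloud(n,d):
    c=get_calibration(n);K=c["camera_matrix"]
    v,u=np.mgrid[:384,:512]
    X=np.stack([(u-K[0,2])/K[0,0]*d,(v-K[1,2])/K[1,1]*d,d],-1)
    return (X-c["t"])@c["R"]   # R^T (X-t)
def proj(n,P):
    c=get_calibration(n);q=np.asarray(P)@c["R"].T+c["t"];q=q@c["camera_matrix"].T
    return q[...,:2]/q[...,2:]
E
python3 - <<'E'
from h import *
t=np.load("pics/top0.npz");s=np.load("pics/scene0.npz")
def big(p,x0,y0,w,h,f,name):
    c=p[y0:y0+h,x0:x0+w,::-1]; c=cv2.resize(c,None,fx=f,fy=f,interpolation=cv2.INTER_CUBIC)
    c=np.clip(255*(c/255.)**0.5,0,255).astype(np.uint8); cv2.imwrite(name,c)
big(t["p"],180,155,130,120,5,"pics/topz.png")
big(s["p"],200,115,140,120,5,"pics/scenez.png")
E
```

```text
(no output)
```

View pics/topz.png

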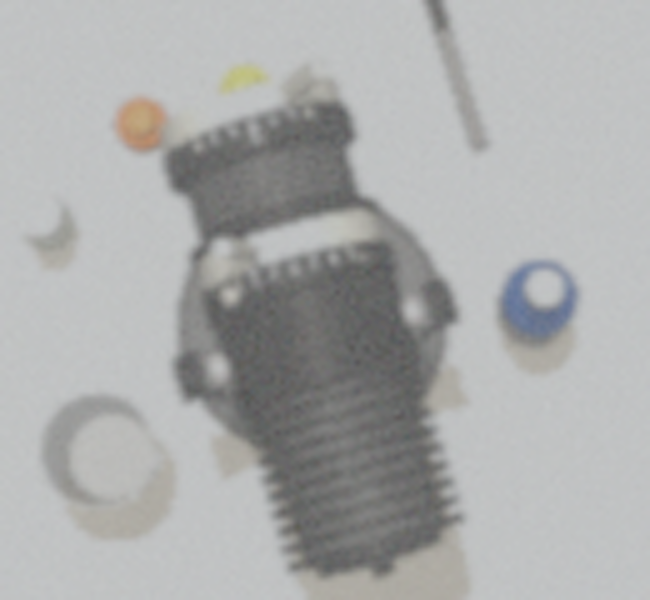

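View pics/scenez.png

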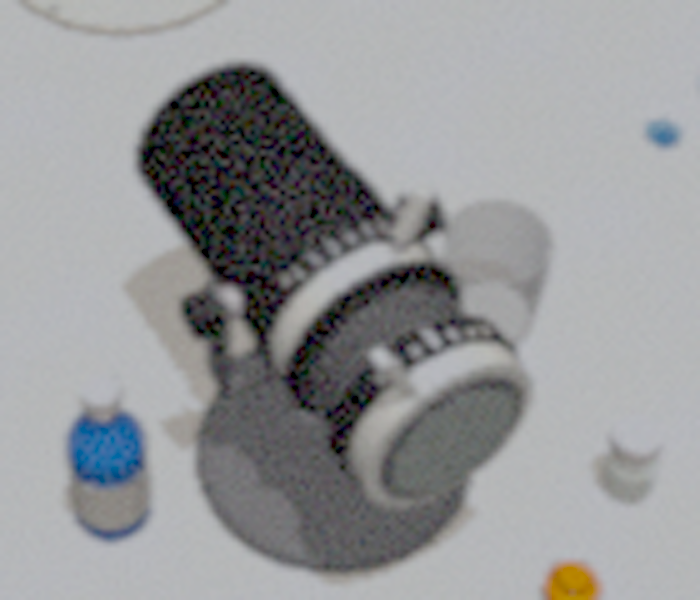

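```bash
cat > fit.py <<'E'
from h import *
from scipy.optimize import least_squares
def lamp_fit(names,suf="0"):
    C=[]
    for n in names:
        z=np.load(f"pics/{n}{suf}.npz");c=cloud(n,z["d"]);m=(z["d"]>0)&(abs(c[...,0]-.5)<.35)&(abs(c[...,1]-.03)<.25)&(c[...,2]>.02)
        C.append((n,c,m,z["p"]))
    return C
if __name__=="__main__":
  for n,c,m,p in lamp_fit(["top","scene"]):
    P=c[m];print(n,len(P), np.percentile(P,[0,50,100],axis=0))
    hi=P[(P[:,2]>.19)];print(hi.mean(0),hi.max(0),hi.min(0))
    # barrel : points z .19-.24
    B=P[(P[:,2]>.185)&(P[:,2]<.245)];cen=B[:,:2].mean(0);w,v=np.linalg.eigh(np.cov((B[:,:2]-cen).T));a=v[:,1]*np.sign(v[0,1])
    print("yaw",np.arctan2(a[1],a[0]),"cen",cen)
    def res(q):
        x0,y0,yaw,r,h=q
        lat=-(B[:,0]-x0*0-cen[0])*np.sin(yaw)+(B[:,1]-cen[1]-y0)*np.cos(yaw)
        return np.hypot(lat,B[:,2]-h)-r
    s=least_squares(lambda q:res([0,q[0],q[1],q[2],.17]),[0,np.arctan2(a[1],a[0]),.06],loss="soft_l1",f_scale=.003)
    yaw=s.x[1];print(s.x,"line pt",cen+[0,s.x[0]])
    d=np.array([np.cos(yaw),np.sin(yaw)]);al=(P[:,:2]-cen-[0,s.x[0]])@d;la=(P[:,:2]-cen-[0,s.x[0]])@[-d[1],d[0]]
    r=np.hypot(la,P[:,2]-.17)
    for lo in np.arange(-.2,.2,.01):
        k=(al>lo)&(al<lo+.01)&(P[:,2]>.18)
        k2=k&(r>.068)
        print(round(lo,3),k.sum(),np.round(np.percentile(r[k],[50,95]),4) if k.any() else "",k2.sum(), np.round(np.arctan2(la[k2],P[k2,2]-.17),2)[:12])
E
python3 fit.py
```

```text
top 5850 [[ 0.15088114 -0.13382224  0.02000123]
 [ 0.47924128  0.06317156  0.22044517]
 [ 0.84911651  0.27998907  0.83632636]]
[0.42154425 0.09039564 0.39520781] [0.67553433 0.27998907 0.83632636] [ 0.15088114 -0.05315215  0.19001146]
yaw 0.30868314249573947 cen [0.51957589 0.03835217]
[1.54151868e-04 3.09663100e-01 5.71247597e-02] line pt [0.51957589 0.03850633]
-0.2 0  0 []
-0.19 0  0 []
-0.18 0  0 []
-0.17 0  0 []
-0.16 2 [0.0235 0.0293] 0 []
-0.15 87 [0.0397 0.0475] 0 []
-0.14 112 [0.0549 0.0598] 0 []
-0.13 112 [0.0549 0.061 ] 0 []
-0.12 113 [0.0551 0.0598] 0 []
-0.11 116 [0.0555 0.0602] 0 []
-0.1 118 [0.0542 0.0596] 0 []
-0.09 110 [0.0531 0.0594] 0 []
-0.08 111 [0.0522 0.0599] 0 []
-0.07 114 [0.0537 0.0589] 0 []
-0.06 105 [0.052  0.0601] 0 []
-0.05 119 [0.0553 0.0598] 0 []
-0.04 123 [0.0593 0.063 ] 0 []
-0.03 128 [0.0588 0.0624] 2 [-1.43 -1.44]
-0.02 160 [0.0594 0.0835] 30 [-1.4  -1.37 -1.38 -1.41 -1.45 -1.38 -1.4  -1.37 -1.45 -1.36 -1.34 -1.36]
-0.01 174 [0.0597 0.0861] 43 [-1.41 -1.42 -1.41 -1.42 -1.41 -1.34 -1.32 -1.4  -1.38 -1.4  -1.38 -1.44]
0.0 145 [0.0592 0.0812] 20 [-1.4
[... 1882 characters left out ...]
0.0617 0.0645] 0 []
0.0 104 [0.0622 0.0648] 0 []
0.01 129 [0.059  0.0805] 8 [0.34 0.35 0.4  0.33 0.31 0.32 0.31 0.29]
0.02 141 [0.0595 0.1024] 42 [0.35 0.38 0.42 0.3  0.32 0.33 0.35 0.38 0.3  0.33 0.34 0.37]
0.03 171 [0.0597 0.0632] 0 []
0.04 91 [0.0523 0.0591] 0 []
0.05 92 [0.0529 0.0545] 0 []
0.06 100 [0.0528 0.0559] 0 []
0.07 41 [0.0529 0.0564] 0 []
0.08 89 [0.0617 0.0644] 0 []
0.09 113 [0.0616 0.0646] 0 []
0.1 139 [0.0589 0.0665] 6 [-0.41 -0.45 -0.43 -0.41 -0.47 -0.4 ]
0.11 201 [0.0574 0.097 ] 25 [-0.44 -0.42 -0.48 -0.46 -0.44 -0.48 -0.46 -0.44 -0.41 -0.47 -0.45 -0.41]
0.12 202 [0.0398 0.0541] 0 []
0.13 0  0 []
0.14 0  0 []
0.15 0  0 []
0.16 0  0 []
0.17 0  0 []
0.18 0  0 []
0.19 0  0 []
```

```bash
python3 - <<'E'
import workcell
print([ (k,getattr(workcell,k)) for k in dir(workcell) if not k.startswith('__')][:60])
from h import *
for n in ("top","scene"):
    c=get_calibration(n);print(n,-c["R"].T@c["t"])
# fingertips seen by wrist camera -> tool z
z=np.load("pics/wrist0.npz");d=z["d"];c=get_calibration("wrist");K=c["camera_matrix"];v,u=np.mgrid[:384,:512]
X=np.stack([(u-K[0,2])/K[0,0]*d,(v-K[1,2])/K[1,1]*d,d],-1)@c["mount"][:3,:3].T+c["mount"][:3,3]
m=(d>0)&(d<.2)
P=X[m];print(m.sum(),P[:,2].max())
for lo in np.arange(-.1,.04,.01):
    k=(P[:,2]>lo)&(P[:,2]<lo+.01)
    if k.any(): print(round(lo,3),k.sum(),P[k].min(0).round(4),P[k].max(0).round(4))
E
```

```text
[('MotionError', <class 'workcell.MotionError'>), ('capture', <function make.<locals>.drawn_camera at 0x7f91c39fc0e0>), ('get_calibration', <function make.<locals>.<lambda> at 0x7f91c39fc680>), ('get_obs', <function make.<locals>.<lambda> at 0x7f91c39fc5e0>), ('hand_in', <function connect.<locals>.done at 0x7f91c396f740>), ('nose_length', 0.014)]
top [ 0.36698661 -0.01832134  1.56691103]
scene [ 1.34955999 -0.1777008   1.16833955]
83465 0.0906548202081986
-0.09 7 [ 0.0216 -0.015  -0.0805] [ 0.0221  0.0157 -0.08  ]
-0.08 5522 [ 0.01   -0.0613 -0.0799] [ 0.0222  0.0608 -0.07  ]
-0.07 10553 [ 0.0008 -0.0693 -0.07  ] [ 0.02    0.0681 -0.06  ]
-0.06 10544 [-0.0116 -0.0744 -0.06  ] [ 0.0192  0.0753 -0.05  ]
-0.05 3840 [-0.0117 -0.0744 -0.05  ] [ 0.0158  0.0748 -0.04  ]
-0.04 1507 [-0.0039 -0.061  -0.04  ] [ 0.0141  0.0618 -0.03  ]
-0.03 1796 [-0.0105 -0.0567 -0.03  ] [ 0.0133  0.0568 -0.02  ]
-0.02 1482 [-0.0103 -0.0563 -0.02  ] [ 0.013   0.0565 -0.01  ]
-0.01 967 [-0.0104 -0.0561 -0.01  ] [ 0.0131  0.0561 -0.    ]
-0.0 59 [-0.0079 -0.0431  0.    ] [0.0099 0.0432 0.0024]
0.03 12610 [-0.0608 -0.0023  0.033 ] [0.0548 0.1629 0.04  ]
0.04 34229 [-0.0558 -0.0035  0.04  ] [0.0965 0.1625 0.0498]
```

Emit:
{"name": "jog_arm", "arguments": {
  "plan": [
    [0,0,-0.02,0,0,0.159],
    [0,0,-0.02,0,0,0.159],
    [0,0,-0.02,0,0,0.159],
    [0,0,-0.02,0,0,0.159],
    [0,0,-0.02,0,0,0.159],
    [0,0,-0.02,0,0,0.158],
    [0,0,0,0,0,0]
  ],
  "grip": -1,
  "squeeze": 30
}}

```text
clock: 1.02
tool_pos: [0.2006, 0.6191, 0.3668]
eef_rot: [-0.0, 0.591, 0.806, 0.001]
ft_force: [-0.2, 0.1, 0.4]
gripper_width: 0.0
```

Emit:
{"name": "jog_arm", "arguments": {
  "plan": [
    [-0.048,0.0151,0,0,0,0],
    [-0.048,0.0151,0,0,0,0],
    [-0.048,0.0151,0,0,0,0],
    [-0.048,0.0151,0,0,0,0],
    [-0.048,0.0151,0,0,0,0],
    [-0.048,0.0151,0,0,0,0],
    [-0.048,0.0151,0,0,0,0],
    [-0.048,0.0151,0,0,0,0],
    [-0.048,0.0151,0,0,0,0],
    [-0.048,0.0151,0,0,0,0],
    [-0.048,0.0151,0,0,0,0],
    [-0.0475,0.0151,0,0,0,0]
  ]
}}

```text
clock: 2.52
tool_pos: [0.546, 0.1218, 0.3639]
eef_rot: [-0.0, 0.59, 0.807, -0.001]
ft_force: [0.7, 1.0, 0.1]
gripper_width: 0.0003
```

```bash
cat >> h.py <<'E'
from scipy.spatial.transform import Rotation as Rn
def wcloud(d,o):
    c=get_calibration("wrist");K=c["camera_matrix"];v,u=np.mgrid[:384,:512]
    X=np.stack([(u-K[0,2])/K[0,0]*d,(v-K[1,2])/K[1,1]*d,d],-1)@c["mount"][:3,:3].T+c["mount"][:3,3]
    q=o["eef_rot"];R=Rn.from_quat([q[1],q[2],q[3],q[0]]).as_matrix()
    return X@R.T+o["tool_pos"],X
O=np.array([.542,.046]);YAW=.304
def lamp(P,O=O,yaw=YAW):
    d=np.array([np.cos(yaw),np.sin(yaw)]);q=P[...,:2]-O
    return np.stack([q@d,q@[-d[1],d[0]],P[...,2]],-1)
def shot(n,suf):
    o=get_obs();p,d=capture(n);cv2.imwrite(f"pics/{n}{suf}.png",p[:,:,::-1]);np.savez(f"pics/{n}{suf}.npz",p=p,d=d,tp=o["tool_pos"],er=o["eef_rot"])
    return o,p,d
def levers(L,tag=""):
    for nm,x0 in (("iris",.026),("filter",.1145)):
        r=np.hypot(L[...,1],L[...,2]-.17);m=(abs(L[...,0]-x0)<.009)&(r>.075)&(r<.108)&(L[...,2]>.2)
        a=np.arctan2(L[m][:,1],L[m][:,2]-.17)
        if m.sum()>3: print(tag,nm,m.sum(),"ang med/min/max",np.median(a).round(3),a.min().round(3),a.max().round(3),"x",np.median(L[m][:,0]).round(4),"rmax",r[m].max().round(4))
E
python3 - <<'E'
from h import *
o,p,d=shot("wrist","1")
W,T=wcloud(d,o);W[(d<=0)]=9
m=(d<.2)&(d>0);print("tips",[ (round(lo,3),T[m&(T[...,2]>lo)&(T[...,2]<lo+.01)].min(0).round(4),T[m&(T[...,2]>lo)&(T[...,2]<lo+.01)].max(0).round(4)) for lo in (-.05,-.04,-.03,-.02,-.01,0) if (m&(T[...,2]>lo)&(T[...,2]<lo+.01)).any()])
levers(lamp(W),"wrist")
for n in("top","scene"):
    z=np.load(f"pics/{n}0.npz");levers(lamp(cloud(n,z["d"])),n)
E
```

```text
tips [(-0.05, array([-0.0086, -0.0458, -0.05  ]), array([ 0.0173,  0.0435, -0.04  ])), (-0.04, array([-0.0117, -0.0375, -0.04  ]), array([ 0.0152,  0.036 , -0.03  ])), (-0.03, array([-0.0101, -0.0284, -0.03  ]), array([ 0.0151,  0.026 , -0.02  ])), (-0.02, array([ 0.0068, -0.0146, -0.02  ]), array([ 0.0125,  0.0127, -0.01  ])), (-0.01, array([ 0.0066, -0.0146, -0.01  ]), array([ 0.0124,  0.0126, -0.0001])), (0, array([ 0.0069, -0.0146,  0.    ]), array([0.0125, 0.0126, 0.0099]))]
wrist iris 31 ang med/min/max 0.426 0.413 0.448 x 0.0251 rmax 0.107
top iris 25 ang med/min/max 0.325 0.264 0.423 x 0.0244 rmax 0.1079
top filter 30 ang med/min/max -0.419 -0.496 -0.382 x 0.1123 rmax 0.1078
scene iris 46 ang med/min/max 0.334 0.27 0.418 x 0.0295 rmax 0.1068
scene filter 22 ang med/min/max -0.452 -0.481 -0.406 x 0.1214 rmax 0.1076
```

View pics/wrist1.png

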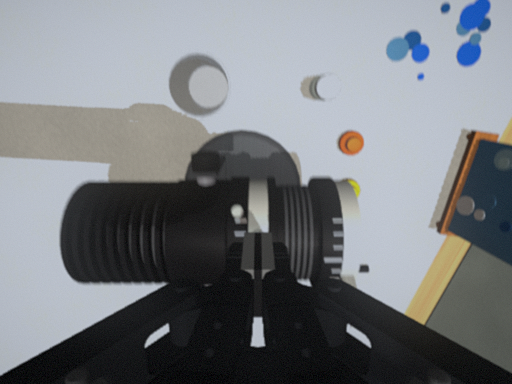

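Emit:
{"name": "jog_arm", "arguments": {
  "plan": [
    [0,0,0.026,0,0,0],
    [0,0,0.026,0,0,0],
    [0,0,0.026,0,0,0],
    [0,0,0.026,0,0,0],
    [0,0,0,0,0,0]
  ]
}}

```text
clock: 3.2
tool_pos: [0.5434, 0.123, 0.2581]
eef_rot: [-0.002, 0.591, 0.807, -0.003]
ft_force: [-1.0, 0.5, 0.3]
gripper_width: -0.0
```

Emit:
{"name": "jog_arm", "arguments": {
  "plan": [
    [-0.005,0,0,0,0,0],
    [-0.005,0,0,0,0,0],
    [-0.005,0,0,0,0,0],
    [-0.004,0,0,0,0,0],
    [-0.004,0,0,0,0,0],
    [-0.004,0,0,0,0,0],
    [-0.004,0,0,0,0,0],
    [-0.004,0,0,0,0,0]
  ]
}}

```text
clock: 4.2
tool_pos: [0.5564, 0.0899, 0.2613]
eef_rot: [0.0, 0.592, 0.806, 0.0]
ft_force: [-0.3, 3.3, 3.0]
gripper_width: -0.0
```

Emit:
{"name": "jog_arm", "arguments": {
  "plan": [
    [-0.004,0,0,0,0,0],
    [-0.004,0,0,0,0,0],
    [-0.004,0,0,0,0,0],
    [-0.004,0,0,0,0,0],
    [-0.004,0,0,0,0,0],
    [-0.004,0,0,0,0,0],
    [-0.004,0,0,0,0,0],
    [0,0,0,0,0,0]
  ]
}}

```text
clock: 5.2
tool_pos: [0.5648, 0.0626, 0.2613]
eef_rot: [0.0, 0.592, 0.806, -0.0]
ft_force: [-0.7, 0.9, 0.9]
gripper_width: -0.0002
```

```bash
python3 - <<'E'
from h import *
for n in("top","scene","wrist"):
    o,p,d=shot(n,"2")
    if n=="wrist": W,T=wcloud(d,o);W[d<=0]=9
    else: W=cloud(n,d)
    levers(lamp(W),n)
print(o["tool_pos"],lamp(o["tool_pos"]),o["ft_force"])
c=cv2.imread("pics/wrist2.png");c=cv2.resize(c[130:330,150:400],None,fx=3,fy=3,interpolation=cv2.INTER_CUBIC);c=(255*(c/255.)**.5).astype(np.uint8)
cv2.imwrite("pics/wrist2z.png",c)
E
```

```text
scene iris 59 ang med/min/max -0.076 -0.165 0.051 x 0.0313 rmax 0.1078
scene filter 28 ang med/min/max -0.443 -0.487 -0.399 x 0.1215 rmax 0.1079
wrist iris 1146 ang med/min/max 0.205 -0.149 0.254 x 0.0259 rmax 0.108
wrist filter 424 ang med/min/max -0.413 -0.491 -0.389 x 0.1144 rmax 0.0891
[0.56471192 0.06261816 0.26112618] [0.02664498 0.00905759 0.26112618] [-0.69068724  1.21973114  0.77960437]
```

View pics/wrist2z.png

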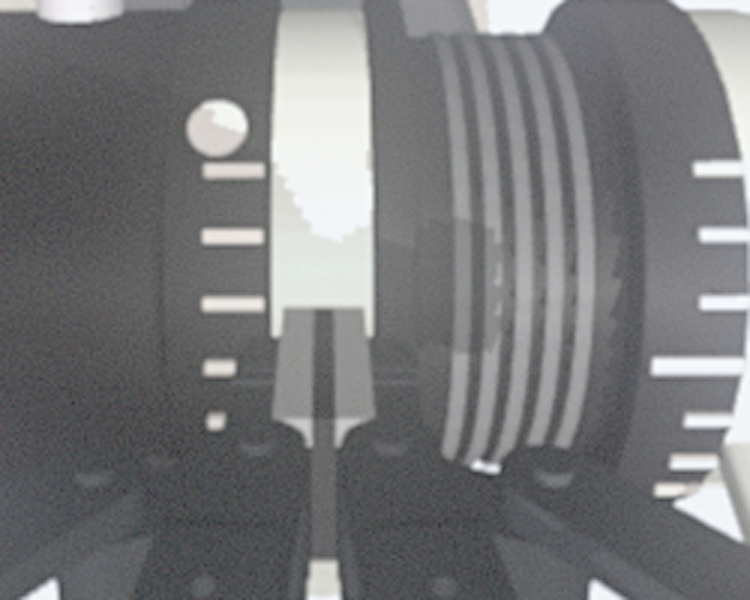

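Emit:
{"name": "jog_arm", "arguments": {
  "plan": [
    [-0.002,0,0,0,0,0],
    [-0.002,0,0,0,0,0],
    [-0.002,0,0,0,0,0],
    [-0.0015,0,0,0,0,0],
    [0,0,0,0,0,0]
  ]
}}

```text
clock: 5.98
tool_pos: [0.5668, 0.0559, 0.2611]
eef_rot: [-0.0, 0.592, 0.806, -0.0]
ft_force: [-0.3, 1.5, -0.9]
gripper_width: -0.0001
```

```bash
python3 - <<'E'
from h import *
for n in("top","scene"):
    o,p,d=shot(n,"3")
    W=cloud(n,d)
    levers(lamp(W),n)
print(o["tool_pos"],lamp(o["tool_pos"]),o["ft_force"])
E
```

```text
scene iris 60 ang med/min/max -0.15 -0.243 -0.039 x 0.0309 rmax 0.1077
scene filter 26 ang med/min/max -0.453 -0.486 -0.407 x 0.1204 rmax 0.1074
[0.56681651 0.05596057 0.26112278] [0.02666018 0.00207529 0.26112278] [-0.38062248  1.02183126 -1.29006722]
```

Emit:
{"name": "jog_arm", "arguments": {
  "plan": [
    [0.015,0,0,0,0,0],
    [0.02,0,0,0,0,0],
    [0.02,0,-0.02,0,0,0],
    [0,0,-0.05,0,0,0],
    [0.02,0,-0.05,0,0,0],
    [0.06,0,-0.02,0,0,0],
    [0.06,0,0,0,0,0],
    [0.06,0,0,0,0,0],
    [0,0,0,0,0,0]
  ]
}}

```text
clock: 7.2
tool_pos: [0.4871, 0.3056, 0.4011]
eef_rot: [-0.001, 0.588, 0.809, 0.001]
ft_force: [-0.3, -0.3, 0.5]
gripper_width: 0.0001
```

```bash
python3 - <<'E'
from h import *
for n in("top","scene"):
    o,p,d=shot(n,"4")
    W=cloud(n,d)
    levers(lamp(W),n)
t=np.load("pics/top4.npz")["p"];c=t[155:275,180:310,::-1];c=cv2.resize(c,None,fx=5,fy=5,interpolation=cv2.INTER_CUBIC);cv2.imwrite("pics/topz4.png",(255*(c/255.)**.5).astype(np.uint8))
t=np.load("pics/scene4.npz")["p"];c=t[115:235,200:340,::-1];c=cv2.resize(c,None,fx=5,fy=5,interpolation=cv2.INTER_CUBIC);cv2.imwrite("pics/scenez4.png",(255*(c/255.)**.5).astype(np.uint8))
E
```

```text
top iris 21 ang med/min/max -0.155 -0.222 -0.1 x 0.0241 rmax 0.1075
top filter 31 ang med/min/max -0.431 -0.496 -0.388 x 0.1124 rmax 0.1071
scene iris 36 ang med/min/max -0.183 -0.249 -0.103 x 0.0309 rmax 0.1076
scene filter 27 ang med/min/max -0.45 -0.482 -0.406 x 0.1204 rmax 0.1075
```

View pics/topz4.png

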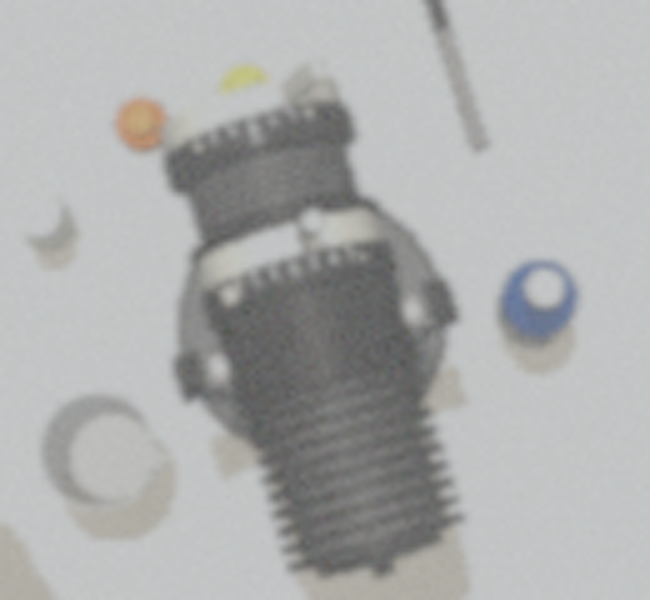

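View pics/scenez4.png

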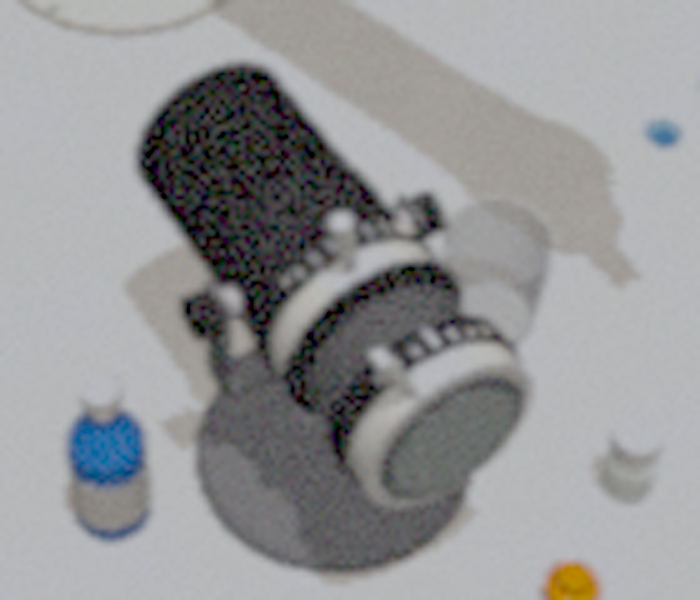

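Emit:
{"name": "jog_arm", "arguments": {
  "plan": [
    [-0.043,0.0056,0,0,0,0],
    [-0.043,0.0056,0,0,0,0],
    [-0.043,0.0056,0,0,0,0],
    [-0.043,0.0056,0,0,0,0],
    [-0.043,0.0056,0,0,0,0],
    [-0.043,0.0056,0,0,0,0],
    [-0.043,0.0056,0,0,0,0],
    [-0.043,0.0056,0,0,0,0],
    [0,0,0,0,0,0],
    [0,0,0,0,0,0]
  ]
}}

```text
clock: 8.55
tool_pos: [0.6362, -0.0172, 0.401]
eef_rot: [-0.0, 0.593, 0.805, -0.0]
ft_force: [0.8, 0.7, 0.1]
gripper_width: -0.0002
```

```bash
python3 - <<'E'
from h import *
o,p,d=shot("wrist","5")
W,T=wcloud(d,o);W[d<=0]=9
levers(lamp(W),"wrist");print(lamp(o["tool_pos"]),o["eef_rot"])
c=cv2.resize(p[20:220,160:420,::-1],None,fx=3,fy=3,interpolation=cv2.INTER_CUBIC);cv2.imwrite("pics/wrist5z.png",(255*(c/255.)**.5).astype(np.uint8))
E
```

```text
wrist iris 324 ang med/min/max -0.16 -0.236 -0.095 x 0.0273 rmax 0.1069
wrist filter 406 ang med/min/max -0.425 -0.499 -0.403 x 0.1134 rmax 0.1071
[ 0.07095897 -0.08853605  0.40102715] [-9.19066643e-05  5.92851376e-01  8.05311883e-01 -9.52979868e-05]
```

View pics/wrist5z.png

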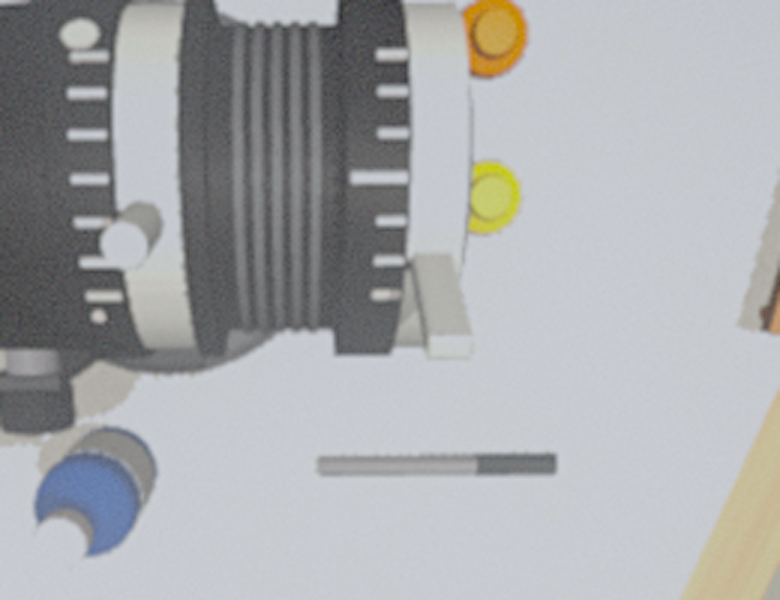

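```bash
python3 - <<'E'
from h import *
z=np.load("pics/wrist5.npz");o=dict(tool_pos=z["tp"],eef_rot=z["er"])
W,T=wcloud(z["d"],o)
c=get_calibration("wrist");K=c["camera_matrix"];M=c["mount"]
q=z["er"];R=Rn.from_quat([q[1],q[2],q[3],q[0]]).as_matrix()
C=M[:3,3]@R.T+z["tp"]
from scipy.optimize import least_squares
def ray(uz,vz):
    u,v=uz/3+160-1/3,vz/3+20-1/3
    return (np.array([(u-K[0,2])/K[0,0],(v-K[1,2])/K[1,1],1])@M[:3,:3].T)@R.T
marks=[(89,57,.6),(86,93,.4),(86,134,.2),(89,179,0),(92,222,-.2),(97,263,-.4),(104,296,-.6),(391,54,.6),(393,91,.4),(393,132,.2),(378,178,0),(391,221,-.2),(390,261,-.4),(386,294,-.6)]
def f(p,out=False):  # lateral offset, yaw
    res=[]
    for u,v,a in marks:
        d=ray(u,v);zz=.17+.062*np.cos(a);X=C+d*(zz-C[2])/d[2]
        L=lamp(X,O+p[0]*np.array([-np.sin(p[1]),np.cos(p[1])]),p[1]);res.append(L[1]-.062*np.sin(a))
    return np.array(res)
s=least_squares(f,[0,YAW],loss="soft_l1",f_scale=.001);print(s.x,(s.fun*1000).round(1))
On=O+s.x[0]*np.array([-np.sin(s.x[1]),np.cos(s.x[1])]);print("O",On)
for (u,v),nm in (((125,243),"iris top"),((450,345),"tab top")):
    d=ray(u,v)
    g=lambda a:lamp(C+d*((.17+.106*np.cos(a))-C[2])/d[2],On,s.x[1])
    a=0
    for _ in range(20): a=np.arcsin(np.clip(g(a)[1]/.106,-1,1))
    print(nm,a,g(a))
print("TCP lamp",lamp(z["tp"],On,s.x[1]))
levers(lamp(W,On,s.x[1]),"wrist")
for n in("top","scene"):
    levers(lamp(cloud(n,np.load(f"pics/{n}4.npz")["d"]),On,s.x[1]),n)
E
```

```text
[-0.00048299  0.30733484] [-0.   0.2  0.4  0.  -0.  -0.5 -0.2  0.3  0.2  0.4 -0.2 -0.2 -0.4 -0.1]
O [0.54214611 0.04553964]
iris top -0.16630334897611343 [ 0.02600439 -0.01754701  0.27453756]
tab top -0.4467068496488918 [ 0.11393268 -0.04579177  0.26559871]
TCP lamp [ 0.07066333 -0.08828921  0.40102715]
wrist iris 324 ang med/min/max -0.156 -0.233 -0.09 x 0.0273 rmax 0.1069
wrist filter 406 ang med/min/max -0.424 -0.498 -0.402 x 0.1133 rmax 0.1071
top iris 21 ang med/min/max -0.152 -0.218 -0.095 x 0.024 rmax 0.1074
top filter 31 ang med/min/max -0.43 -0.495 -0.387 x 0.1123 rmax 0.1071
scene iris 36 ang med/min/max -0.179 -0.245 -0.099 x 0.0308 rmax 0.1076
scene filter 27 ang med/min/max -0.449 -0.481 -0.405 x 0.1203 rmax 0.1074
```

Emit:
{"name": "jog_arm", "arguments": {
  "plan": [
    [0,0.022,0.02,0,0,0],
    [0,0.022,0.03,0,0,0],
    [0,0,0.03,0,0,0],
    [0,0,0.03,0,0,0],
    [0,0,0.032,0,0,0],
    [0,0,0,0,0,0]
  ]
}}

```text
clock: 9.35
tool_pos: [0.6762, -0.0012, 0.2563]
eef_rot: [-0.003, 0.591, 0.807, -0.002]
ft_force: [-0.2, 0.3, 0.4]
gripper_width: 0.0005
```

Emit:
{"name": "jog_arm", "arguments": {
  "plan": [
    [0.008,0,0,0,0,0],
    [0.008,0,0,0,0,0],
    [0.006,0,0,0,0,0],
    [0.004,0,0,0,0,0],
    [0.004,0,0,0,0,0],
    [0.004,0,0,0,0,0],
    [0.004,0,0,0,0,0],
    [0.004,0,0,0,0,0]
  ]
}}

```text
clock: 10.35
tool_pos: [0.6656, 0.0374, 0.2589]
eef_rot: [-0.0, 0.592, 0.806, -0.0]
ft_force: [1.6, -3.4, 1.6]
gripper_width: -0.0001
```

Emit:
{"name": "jog_arm", "arguments": {
  "plan": [
    [0.004,0,0,0,0,0],
    [0.004,0,0,0,0,0],
    [0.004,0,0,0,0,0],
    [0.004,0,0,0,0,0],
    [0.004,0,0,0,0,0],
    [0.004,0,0,0,0,0],
    [0.002,0,0,0,0,0],
    [0,0,0,0,0,0]
  ]
}}

```text
clock: 11.35
tool_pos: [0.6578, 0.0628, 0.2588]
eef_rot: [-0.0, 0.592, 0.806, 0.0]
ft_force: [0.9, -0.2, 0.1]
gripper_width: -0.0001
```

```bash
sed -i 's/^O=.*/O=np.array([.54215,.04554]);YAW=.3073/' h.py && python3 - <<'E'
from h import *
for n in("top","scene"):
    o,p,d=shot(n,"6")
    levers(lamp(cloud(n,d)),n)
print(lamp(o["tool_pos"]),o["ft_force"])
E
```

```text
scene iris 35 ang med/min/max -0.186 -0.246 -0.093 x 0.031 rmax 0.1065
scene filter 25 ang med/min/max -0.284 -0.337 -0.012 x 0.1185 rmax 0.107
[ 0.11545118 -0.01860921  0.25880065] [ 1.04151682 -0.67670501 -0.40814227]
```

Emit:
{"name": "jog_arm", "arguments": {
  "plan": [
    [0.0015,0,0,0,0,0],
    [0.0015,0,0,0,0,0],
    [0,0,0,0,0,0]
  ]
}}

```text
clock: 11.82
tool_pos: [0.6571, 0.0649, 0.2589]
eef_rot: [-0.0, 0.592, 0.806, -0.0]
ft_force: [0.8, -1.6, -0.3]
gripper_width: -0.0001
```

Emit:
{"name": "jog_arm", "arguments": {
  "plan": [
    [-0.01,0,0,0,0,0],
    [-0.02,0,0,0,0,0],
    [-0.03,0,-0.02,0,0,0],
    [-0.01,0,-0.04,0,0,0],
    [0,-0.015,-0.04,0,0,0],
    [0,-0.015,-0.04,0,0,0],
    [0,-0.014,0,0,0,0],
    [0,0,0,0,0,0],
    [0,0,0,0,0,0]
  ]
}}

```text
clock: 12.95
tool_pos: [0.6359, -0.0152, 0.3976]
eef_rot: [-0.001, 0.592, 0.806, -0.001]
ft_force: [0.2, 0.0, 0.4]
gripper_width: 0.0002
```

```bash
python3 - <<'E'
from h import *
o,p,d=shot("wrist","7")
W,T=wcloud(d,o);W[d<=0]=9
levers(lamp(W),"wrist");print(lamp(o["tool_pos"]))
for n in("top","scene"):
    o,p2,d=shot(n,"7")
    levers(lamp(cloud(n,d)),n)
c=cv2.resize(p[20:220,160:420,::-1],None,fx=3,fy=3,interpolation=cv2.INTER_CUBIC);cv2.imwrite("pics/wrist7z.png",(255*(c/255.)**.5).astype(np.uint8))
E
```

```text
wrist iris 338 ang med/min/max -0.156 -0.235 -0.093 x 0.0272 rmax 0.1074
wrist filter 246 ang med/min/max -0.007 -0.056 0.038 x 0.1123 rmax 0.1073
[ 0.07100972 -0.08629552  0.39757484]
top filter 15 ang med/min/max -0.004 -0.054 0.032 x 0.1091 rmax 0.107
scene iris 39 ang med/min/max -0.179 -0.239 -0.094 x 0.0309 rmax 0.108
scene filter 45 ang med/min/max -0.024 -0.069 0.063 x 0.1189 rmax 0.1076
```

View pics/wrist7z.png

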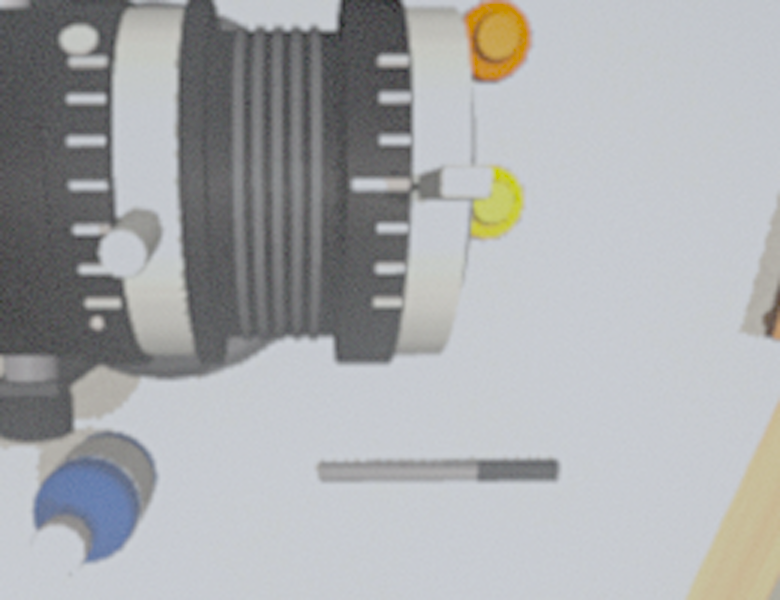

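Emit:
{"name": "jog_arm", "arguments": {
  "plan": [
    [0.03,-0.009,0,0,0,0],
    [0.03,-0.009,0,0,0,0],
    [0.03,-0.009,0,0,0,0],
    [0.03,-0.009,0,0,0,0],
    [0.026,-0.0085,0,0,0,0],
    [0,0,0.03,0,0,0],
    [0,0,0.03,0,0,0],
    [0,0,0.03,0,0,0],
    [0,0,0.03,0,0,0],
    [0,0,0.016,0,0,0],
    [0,0,0,0,0,0]
  ]
}}

```text
clock: 14.48
tool_pos: [0.5494, 0.1109, 0.2618]
eef_rot: [-0.001, 0.592, 0.806, -0.001]
ft_force: [-0.2, -0.1, 0.6]
gripper_width: -0.0001
```

```bash
python3 - <<'E'
from h import *
o=get_obs();print(lamp(o["tool_pos"]),o["ft_force"])
E
```

```text
[0.02668241 0.0600603  0.26180736] [-0.20715603 -0.09704657  0.5855972 ]
```

Now push 60 mm, slowing at the end.

Emit:
{"name": "jog_arm", "arguments": {
  "plan": [
    [-0.012,0,0,0,0,0],
    [-0.012,0,0,0,0,0],
    [-0.012,0,0,0,0,0],
    [-0.008,0,0,0,0,0],
    [-0.006,0,0,0,0,0],
    [-0.004,0,0,0,0,0],
    [-0.002,0,0,0,0,0],
    [-0.002,0,0,0,0,0],
    [-0.002,0,0,0,0,0],
    [0,0,0,0,0,0]
  ]
}}

```text
clock: 15.72
tool_pos: [0.5677, 0.0545, 0.2629]
eef_rot: [-0.0, 0.592, 0.806, 0.0]
ft_force: [-0.9, 1.8, -0.0]
gripper_width: 0.0003
```

```bash
python3 - <<'E'
from h import *
o,p,d=shot("scene","8")
levers(lamp(cloud("scene",d)),"scene")
print(lamp(o["tool_pos"]),o["ft_force"])
E
```

```text
scene iris 57 ang med/min/max -0.17 -0.261 -0.045 x 0.0303 rmax 0.1078
scene filter 46 ang med/min/max -0.026 -0.058 0.069 x 0.1179 rmax 0.1076
[0.02709285 0.00077823 0.2628845 ] [-0.90873465  1.75991513 -0.02653515]
```

Emit:
{"name": "jog_arm", "arguments": {
  "plan": [
    [-0.0013,0,0,0,0,0],
    [0,0,0,0,0,0]
  ]
}}

```text
clock: 16.02
tool_pos: [0.5683, 0.0525, 0.2629]
eef_rot: [-0.0, 0.592, 0.806, -0.0]
ft_force: [-0.6, 3.3, -1.6]
gripper_width: 0.0002
```

Emit:
{"name": "jog_arm", "arguments": {
  "plan": [
    [0.015,0,0,0,0,0],
    [0.02,0,0,0,0,0],
    [0.025,0,-0.01,0,0,0],
    [0,0,-0.04,0,0,0],
    [0,0,-0.045,0,0,0],
    [0,0,-0.045,0,0,0],
    [-0.03,0.009,0,0,0,0],
    [-0.04,0.012,0,0,0,0],
    [-0.04,0.012,0,0,0,0],
    [-0.035,0.011,0,0,0,0],
    [0,0,0,0,0,0],
    [0,0,0,0,0,0]
  ]
}}

```text
clock: 17.52
tool_pos: [0.6355, -0.0145, 0.4029]
eef_rot: [-0.0, 0.592, 0.806, 0.0]
ft_force: [0.0, 0.5, -0.3]
gripper_width: -0.0001
```

```bash
python3 - <<'E'
from h import *
o,p,d=shot("wrist","9")
W,T=wcloud(d,o);W[d<=0]=9
levers(lamp(W),"wrist");print(lamp(o["tool_pos"]))
for n in("top","scene"):
    o,p2,d=shot(n,"9")
    levers(lamp(cloud(n,d)),n)
c=cv2.resize(p[20:220,160:420,::-1],None,fx=3,fy=3,interpolation=cv2.INTER_CUBIC);cv2.imwrite("pics/wrist9z.png",(255*(c/255.)**.5).astype(np.uint8))
E
```

```text
wrist iris 334 ang med/min/max -0.191 -0.269 -0.128 x 0.027 rmax 0.1072
wrist filter 224 ang med/min/max -0.011 -0.056 0.035 x 0.112 rmax 0.1074
[ 0.07085928 -0.08547759  0.40293355]
top filter 15 ang med/min/max -0.004 -0.054 0.032 x 0.109 rmax 0.1072
scene iris 38 ang med/min/max -0.221 -0.283 -0.148 x 0.0314 rmax 0.1072
scene filter 46 ang med/min/max -0.024 -0.062 0.06 x 0.1186 rmax 0.1073
```

View pics/wrist9z.png

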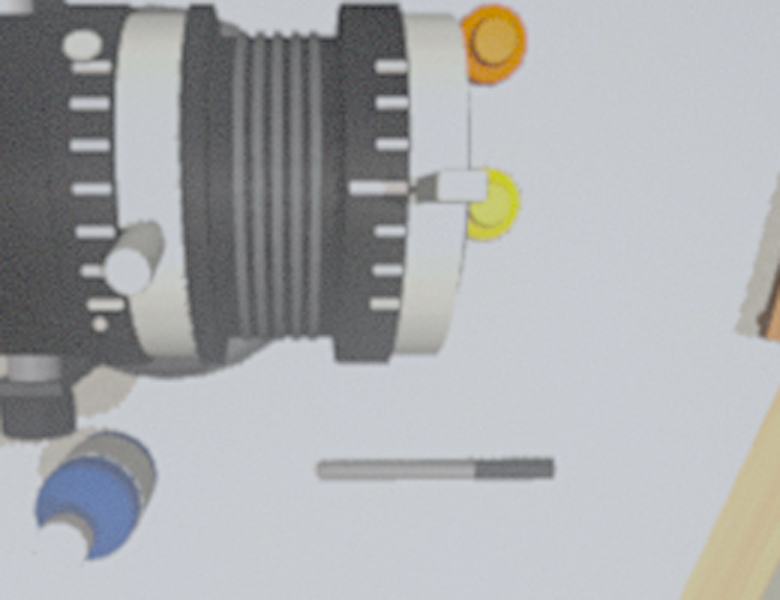

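```bash
python3 - <<'E'
from h import *
from scipy.optimize import least_squares
z=np.load("pics/wrist9.npz");c=get_calibration("wrist");K=c["camera_matrix"];M=c["mount"]
q=z["er"];R=Rn.from_quat([q[1],q[2],q[3],q[0]]).as_matrix();C=M[:3,3]@R.T+z["tp"]
def ray(uz,vz): return (np.array([((uz-1)/3+160-K[0,2])/K[0,0],((vz-1)/3+20-K[1,2])/K[1,1],1])@M[:3,:3].T)@R.T
marks=[(90,67,.6),(90,103,.4),(90,145,.2),(92,189,0),(95,232,-.2),(98,271,-.4),(105,304,-.6),(391,66,.6),(392,103,.4),(392,144,.2),(378,188,0),(391,231,-.2),(388,270,-.4),(385,303,-.6)]
def fr(p): return O+p[0]*np.array([-np.sin(p[1]),np.cos(p[1])])
def f(p):
    r=[]
    for u,v,a in marks:
        d=ray(u,v);X=C+d*(.17+.062*np.cos(a)-C[2])/d[2];r.append(lamp(X,fr(p),p[1])[1]-.062*np.sin(a))
    return np.array(r)
s=least_squares(f,[0,YAW],loss="soft_l1",f_scale=.001);print(s.x,abs(s.fun).max())
for (u,v),n in (((128,271),"iris"),((463,186),"tab")):
    d=ray(u,v);a=0
    for _ in range(20):
        L=lamp(C+d*(.17+.106*np.cos(a)-C[2])/d[2],fr(s.x),s.x[1]);a=np.arcsin(L[1]/.106)
    print(n,a,L)
a,b=np.load("pics/top0.npz")["p"].astype(int),np.load("pics/top9.npz")["p"].astype(int)
D=abs(a-b).max(-1)[140:300,180:320];print("diff>60 px",(D>60).sum())
E
```

```text
[3.07785194e-05 3.07182504e-01] 0.0003809874167684871
iris -0.2099659889254924 [ 0.02590482 -0.02209322  0.27367203]
tab -0.008641647565435936 [ 0.11403616 -0.000916    0.27599604]
diff>60 px 2944
```

```bash
python3 - <<'E'
from workcell import *
print(get_obs()["joint_vel"].round(3),get_obs()["clock"]);print(hand_in())
E
```

```text
[ 0.001  0.001  0.005 -0.001  0.002 -0.     0.004] 17.675
the job is handed in; nothing more can be done
None
```

I pushed both levers with the shut fingertips, never gripping them, and handed the job in at 17.7 s of the 61 s allowed. Both were inside their limits at my last check.

- **Iris:** I pushed it from about +0.34 to about −0.21 rad (target −0.2, allowed −0.26 to −0.14). The first push stopped short, at about −0.166, so I pushed again. The checks spread a little: the wrist depth reading gave −0.20, the scale marks −0.21 and the scene camera −0.215.
- **Polariser tab:** I pushed it from about −0.44 to about −0.01 rad (target 0, allowed ±0.06). The wrist, top and scene cameras agreed within about 0.01 rad.
- **Lamp:** The marks on its scales showed no shift (under 1 mm, yaw within 0.001 rad) between the fit after the first push and the last one. Before that push I only had a rougher depth fit, and it agreed to about 1 mm. I made no separate tilt measurement.
- **Clutter:** In the wrist pictures the caps, marker and paint bottle stayed where they were. I did not measure the bystanders one by one. A before-and-after comparison of the top pictures was no use, because the arm and its shadow covered that area.
- **Contact:** The wrist readings I took while pushing stayed below about 5 N. At hand-in the tool was stationary, about 125 mm above the levers and touching nothing.

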